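# Lock the fence stop against the drilled block

## Task

Slide the loose blue stop along the fence so that it pushes the drilled wooden block fully home against the dark end plate, with no gap at either end of the block and its long side along the fence. Then tighten the stop's black clamp knob clockwise by feel until the stop is firmly locked there, without forcing the knob, and leave the other things on the bench alone.

Things in the scene. Friction and masses are not known exactly. Their poses are not given: they have to be found in the camera images.
- fence: Aluminium fence, 405 mm long, fixed to the bench. Origin at bench level on its front face (the side where the block lies); x from front to back, y along it towards the end plate, z up. Beam: x 0 to 56 mm, 66 mm high, with a bevelled top to 95 mm. The dark end plate stands across its +y end: inner face at y = 200 mm, x -62 to 54 mm, 60 mm high.
- block: Loose drilled wooden block with small brass tubes, 70 x 150 x 47 mm, about 0.3 kg, lying in front of the fence with its long (y) side along it, between stop and end plate. Origin at the centre of its underside; at home its origin is at fence y = 125 mm.
- stop (a joint): Position of the blue stop carriage along the fence in m, 0 to 0.215, growing towards the end plate. Carriage centre at fence y = value - 0.140, its pushing face at fence y = value - 0.110: with the block home and no gaps it reads 0.160. Loose, it slides with 2 to 4 N.
- stop_face (a point): Middle of the stop's pushing face, on the carriage, 35 mm in front of the fence face and 30 mm over the bench. The blade is 50 mm wide (fence x -55 to -5 mm), 8 to 58 mm high.
- knob_grip (a point): Point on the black clamp knob's axis at the height to grip, 118 mm over the bench; fixed on the carriage (at its centre in y), axes as the fence's. The knob's axis leans 35 degrees from vertical to the front of the fence: (-0.574, 0, 0.819) in the fence's axes, pointing outward, so the tool must tilt 35 degrees to come in along it. The blue housing begins 26 mm below this point along the axis.
- clamp_knob: The clamp knob: round, fluted, 46 mm across, 26 mm tall along its axis, stays at its height as it turns. Origin on the axis, z outward; it reaches from 28 to 54 mm along z. Clockwise seen from outside tightens. It starts loose, an unknown 0.6 to 3.2 rad short of clamping (its angle does not tell); about one more rad makes it firm: regrasp, and feel.
- strip: Springy brass strip, 34 mm wide, along the bevelled top of the fence; the knob presses a shoe on it under the carriage. Origin as the fence's. Loose, the knob takes 0.15 N m to turn; once the shoe presses, this rises by about 0.5 N m per rad. 0.6 to 0.9 N m is firmly locked and stays so when let go; over 1.2 N m is forced.
- tin: Small dark tin with a grey lid, 41 mm across and 50 mm tall, standing on the far left of the bench: to be left alone. Origin at the centre of its underside.
- glue: White bottle with a red cap, 32 mm across and 84 mm tall, standing on the far left of the bench: to be left alone. Origin at the centre of its underside.
- bush_a: Grey steel threaded die with knurled ring, 31 mm across and 82 mm tall, standing on the right of the bench: to be left alone. Origin at the centre of its underside.
There are look-alikes about, which are no part of the job. What is shaped like the block but red is not meant.

How it is judged:
By the outcome, as a careful person would: the job done as asked, in the order asked, and still so for the second after the job is handed in, with the robot touching nothing.
It also fails if it takes over 64 s, if anything falls off the work surface, if the arm or the gripper's body presses on something with over 40 N, if the wrist force passes 120 N, or if a joint passes its speed limit or range.

## Robot

A 6-joint arm with a two-finger parallel gripper is mounted at the origin on the work surface; the furniture and walls round the work are solid. World frame = base frame: x ahead of the robot, y to its left, z up, the work surface at z = 0. Lengths are in mm, angles in rad, forces in N, time in s.
With the tool pointing down it reaches from about 325 to 900 mm from the base axis. Payload 6.1 kg.
Tool frame: the origin (TCP) lies on the centre line of the jaws, within the pads' length; the fingertips stand 19 mm ahead of it and the grasp point (between the pads) is the TCP (robot.finger_overhang is the distance from the TCP to the fingertips, in mm); z points along the fingers, y is the line along which they close (so a half turn about z gives the same grasp; the last joint's range is limited). The gripper opens to 85 mm and grips with 20 to 120 N. Pads are 22 mm wide; open, the fingers measure 114 mm over their backs; the gripper's body (76 mm by 85 mm) begins 54 mm behind the grasp point. The pads swing forward as they close: fully open they stand 13 mm farther back than shut.
Start: joints at [-1.272, 0.22, 1.526, -0, 1.395, -0.126], TCP at [257.579, -569.446, 250.3] pointing down, gripper open.
Joint ranges: [-2.98, 2.98], [-0.91, 2.08], [0.09, 2.57], [-1.24, 4.39], [0.2, 2.65], [-2.68, 2.68]. Speed limits (rad/s): [2.57, 2.57, 3.01, 3.14, 3.14, 3.14].

## Interface

Orientations are given as a unit quaternion [x, y, z, w].
In Python, from workcell import get_obs, optics, hand_in, robot gives the robot as it stands. The module is installed in compiled form; this text tells all that it offers.
- The arm moves only by the tool play_rows, never from a script. Its argument "series" is one flat list of numbers, 5 for each row, row after row: the shift along the tool's x, y, z in units of 25 mm (1.0 is 25 mm), then the turn about the tool's z in units of 8 degrees (1.0 is 8 degrees), then the opening, from 0 (shut) to 1 (fully open). In form: [x, y, z, yaw, jaw, x, y, z, yaw, jaw, ...]. A call has 1 to 8 rows; each row shifts and turns the commanded pose from where the row before left it, along the tool's axes as they then stand; what a row does not reach is not made up. A row lasts 1/8 s, in which the tool goes at most 62.5 mm and 10.7 degrees, less where a joint would pass 70% of its speed; a pose out of reach is approached as far as the arm can. A call is refused whole if a number of a shift passes 1 or a number of a turn 1, either way. A call with a gripper value outside its range is refused whole. The fingers move at their own pace and stop on an object; "force" is the grip in N (left out, the last holds). Time passes only in rows, so rows that do not move let the fingers close. It gives the time, the measured TCP pose, the force, the opening and the grip force at its end, in the units of the state.
- get_obs(): the state, without advancing time (a new reading comes with each control period).
- optics.get_image(name): name is "side" or "top" or "wrist"; returns a dict with "img" (400x640x3 uint8, blue, green, red), "fx", "fy", "cx", "cy" (pixels), "xyz" and "attitude" of the camera in the world. Camera axes: x right, y up, looking along -z (the intrinsics and any distortion apply to the point x, -y, -z); pixel columns grow to the right and rows downward; lengths in mm; the calibration is good to about 2 mm. A picture is of the moment at which its call begins. There is no depth.
- hand_in(): hands the job in; it is judged then, once.
The state is a dict: "clock": time; "joint_pos": joint angles; "dq": joint speeds; "tau": joint torques, N m; "tool_pos": TCP position; "tcp_rot": TCP orientation; "contact_force": force on the tool from outside, world axes, zero at the start; "torque": the same for the moment, N m; "grip_width": opening from 0.0 (shut) to 1.0 (fully open); "grip_force": force on a finger pad.
Only numpy, scipy, OpenCV 4.12 (cv2) and the standard library are available. Lean on these libraries where they do the work, as an engineer would, in place of code of your own. Each camera call takes 0.05 s, during which the arm holds its last target. There are 200 camera calls.

## Working session

There is one attempt and no reset: what is moved stays moved. The work goes in short steps, Python scripts to look and compute and a tool call to move; the robot and the scene stay as the last step left them, time stands still between calls to the robot, and variables do not carry over. Pictures are saved under pics/ and viewed, at most 10 in all, crops included, and the job is handed in when it is done.

Besides the shell and the picture viewer there is one more tool, called after "Call:" as a command line: name --argument value ..., lists and objects as JSON in quotes. play_rows: Moves the arm, as the interface text tells. Its arguments: {"type":"object","properties":{"series":{"type":"array"},"force":{"type":"number"}},"required":["series"]}

```bash
mkdir -p pics; python3 - <<'E'
from workcell import get_obs, optics
import cv2,numpy as np
for n in("side","top"):
    d=optics.get_image(n); cv2.imwrite(f"pics/{n}0.png",d["img"]); np.save(n+"0.npy",d,allow_pickle=True)
    print(n,{k:np.round(v,4).tolist() if not isinstance(v,str) else v for k,v in d.items() if k!="img"})
print(get_obs())
E
```

```text
side {'fx': 389.6453, 'fy': 389.6453, 'cx': 327.5741, 'cy': 197.741, 'xyz': [475.7443, -974.3079, 691.8031], 'attitude': [0.4878, 0.0113, 0.0222, 0.8726]}
top {'fx': 396.1198, 'fy': 396.1198, 'cx': 320.0503, 'cy': 196.7517, 'xyz': [231.6169, -35.9548, 1405.8976], 'attitude': [-0.0608, 0.0432, 0.7144, -0.6957]}
{'clock': 0.1, 'joint_pos': array([-1.27211708e+00,  2.21128329e-01,  1.52754519e+00,  7.32398707e-06,
        1.39467035e+00, -1.26130351e-01]), 'dq': array([ 0.00010579, -0.00289338, -0.00243332, -0.00167354,  0.00027799,
        0.00140027]), 'tau': array([ 2.00829505e-03, -4.98243427e+01, -3.90546942e+01, -1.68815418e-04,
        5.65622744e-03, -3.79747485e-05]), 'tool_pos': array([ 257.41855111, -568.95382852,  249.29466161]), 'tcp_rot': array([ 9.77526544e-01,  2.10810552e-01, -7.18573600e-05, -8.72659774e-04]), 'contact_force': array([ 0.12944117, -0.15611803, -0.45547412]), 'torque': array([ 0.0108738 ,  0.04077703, -0.00465475]), 'grip_force': 0.0, 'grip_width': 0.9995543119831923}
```

View pics/side0.png

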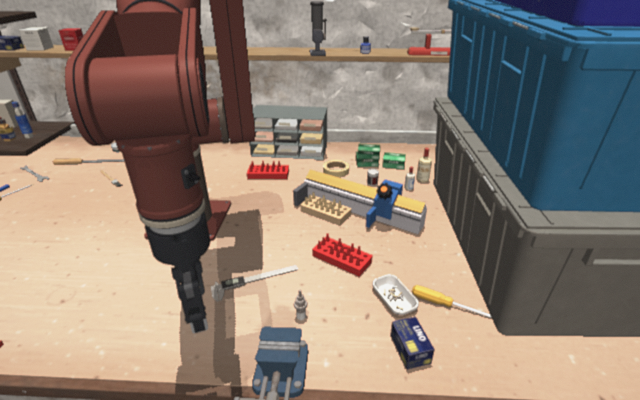

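View pics/top0.png

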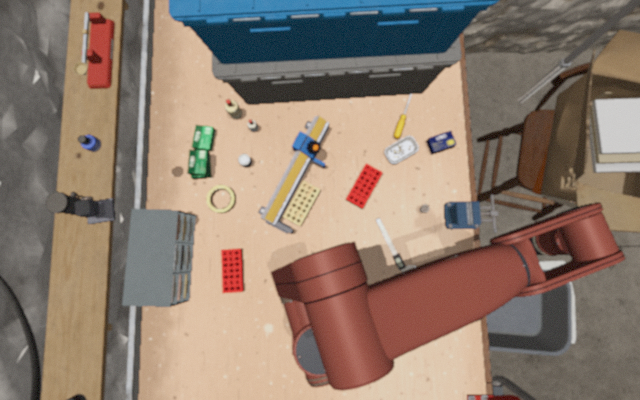

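The side view shows the fence from (300,190) to (425,220), with the end plate at the left, the wood block at (327,208) and the stop and knob at (384,192). In the top view the fence runs from (318,122) to (275,222), with the knob at (314,148) and the block at (302,203).

```bash
cat >h.py <<'E'
import numpy as np,cv2
from scipy.spatial.transform import Rotation as R
def load(n): return np.load(n+".npy",allow_pickle=True).item()
def ray(d,u,v):
    c=np.array([(u-d["cx"])/d["fx"],-(v-d["cy"])/d["fy"],-1.0]); return np.array(d["xyz"]),R.from_quat(d["attitude"]).apply(c)
def onz(d,u,v,z):
    o,r=ray(d,u,v); return o+r*(z-o[2])/r[2]
def proj(d,p):
    c=R.from_quat(d["attitude"]).inv().apply(np.array(p)-d["xyz"]); return np.array([d["cx"]+d["fx"]*c[...,0]/-c[...,2],d["cy"]-d["fy"]*c[...,1]/-c[...,2]]).T
def tri(ds,px):
    A=np.zeros((3,3));b=np.zeros(3)
    for d,(u,v) in zip(ds,px):
        o,r=ray(d,u,v); r/=np.linalg.norm(r); P=np.eye(3)-np.outer(r,r); A+=P;b+=P@o
    return np.linalg.solve(A,b)
E
python3 - <<'E'
from h import *
s=load("side0");t=load("top0")
a=cv2.resize(s["img"][160:240,285:445],None,fx=5,fy=5,interpolation=cv2.INTER_CUBIC)
b=cv2.resize(t["img"][110:240,250:350],None,fx=4.5,fy=4.5,interpolation=cv2.INTER_CUBIC)
cv2.imwrite("pics/a.png",a);cv2.imwrite("pics/b.png",b)
E
```

```text
(no output)
```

View pics/a.png

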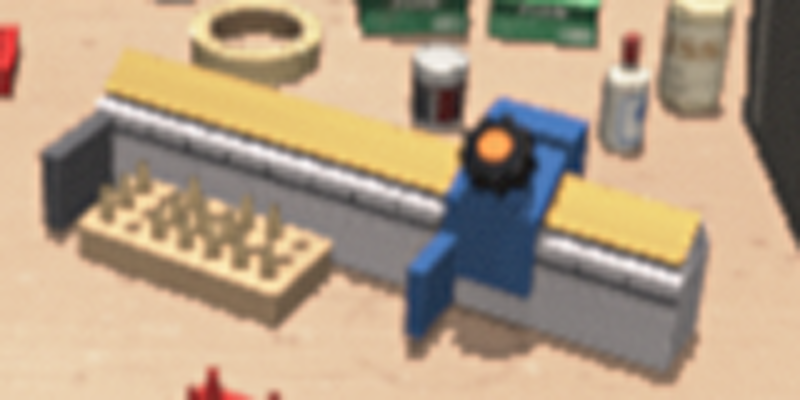

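View pics/b.png

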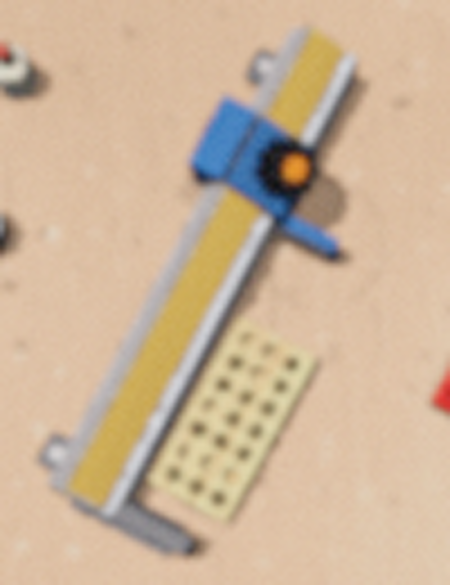

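The crops show the fence's front bottom corner, the plate corners, the blade, and the black knob with an orange cap.

```bash
python3 - <<'E'
from h import *
from scipy.optimize import least_squares
s=load("side0");t=load("top0")
def orange(d,x0,y0,x1,y1):
    h=cv2.cvtColor(d["img"],cv2.COLOR_BGR2HSV)[y0:y1,x0:x1]
    m=cv2.inRange(h,(5,150,150),(16,255,255)); ys,xs=np.nonzero(m); print("orange n",len(xs)); return xs.mean()+x0,ys.mean()+y0
os_=orange(s,370,180,400,202);ot=orange(t,305,138,325,158)
K=tri([s,t],[os_,ot]);print("cap",os_,ot,K, proj(s,K),proj(t,K))
h=cv2.cvtColor(t["img"],cv2.COLOR_BGR2HSV);m=cv2.inRange(h,(19,120,80),(30,255,255));m[:, :262]=0;m[:,332:]=0;m[:112]=0;m[226:]=0
ys,xs=np.nonzero(m);P=np.array([onz(t,u,v,85)[:2] for u,v in zip(xs,ys)])
l=cv2.fitLine(P.astype(np.float32),cv2.DIST_HUBER,0,.01,.01).ravel();print("strip line",len(xs),l,np.degrees(np.arctan2(l[1],l[0])))
S=lambda u,v:(285+u/5-.4,160+v/5-.4); T=lambda u,v:(250+u/4.5-.4,110+v/4.5-.4)
obs=[(s,S(672,375),(0,-202.5,0)),(s,S(55,157),(-62,200,60)),(s,S(62,236),(-62,200,0)),(t,T(197,545),(-62,203,60)),(s,S(685,290),(0,-202.5,66))]
def f(p):
    c,sn=np.cos(p[2]),np.sin(p[2]); r=[]
    for d,px,q in obs:
        w=[p[0]+c*q[0]-sn*q[1],p[1]+sn*q[0]+c*q[1],q[2]]; r+=list(proj(d,np.array(w))-px)
    w=np.array([[1,0],[0,1]])
    return r
r=least_squares(f,[450,0,2.5]);p=r.x;print("fence",p,np.degrees(p[2]),np.round(r.fun,1))
F=R.from_euler('z',p[2]); loc=lambda w:F.inv().apply(np.array(w)-[p[0],p[1],0])
print("cap loc",loc(K)); print("block",[np.round(loc(onz(s,*S(*q),0)),1) for q in((80,255),(277,325),(330,275))])
print("strip loc",loc([l[2],l[3],85]))
print("blade",[np.round(loc(onz(s,*S(*q),z)),1) for q,z in(((410,338),8),((408,262),58),((455,232),58))])
E
```

```text
orange n 32
orange n 20
cap (np.float64(383.5), np.float64(188.5)) (np.float64(315.2), np.float64(147.0)) [589.92145956   5.65160155 125.19885955] [383.50403514 188.49905522] [315.20027288 147.00357385]
strip line 696 [ 8.7662059e-01 -4.8118228e-01  5.0908514e+02  8.4904343e+01] -28.76265
fence [524.32882966  48.52182219   1.0702196 ] 61.31906607337536 [ 1.   1.2 -0.9 -0.4 -1.5 -0.4 -0.9  0.3  1.3 -0.4]
cap loc [ -6.13032329 -78.11957534 125.19885955]
block [array([-73.8, 171.5,   0. ]), array([-74.2,  25. ,   0. ]), array([-9.4, 23.6,  0. ])]
strip loc [24.60267425 30.83449637 85.        ]
blade [array([-53.8, -54.7,   8. ]), array([-49.8, -48.4,  58. ]), array([ -5.9, -57.7,  58. ])]
```

Call:
play_rows --series '[0, 0, 0, -1, 1, 0, 0, 0, -1, 1, 0, 0, 0, -1, 1, 0, 0, 0, -1, 1, 0, 0, 0, -0.62, 1, 0, 0, 0, 0, 1]'

```text
clock: 0.85
tool_pos: [257.5, -569.2, 249.7]
tcp_rot: [0.861, 0.509, 0.0, -0.0]
contact_force: [0.1, -0.4, -0.5]
grip_width: 1.001
grip_force: 0.0
```

Call:
play_rows --series '[1, 0, 0, 0, 1, 1, 0, 0, 0, 1, 1, 0, 0, 0, 1, 1, 0, 0, 0, 1, 1, 0, 0, 0, 1, 1, 0, 0, 0, 1, 1, 0, 0, 0, 1, 1, 0, 0, 0, 1]'

```text
clock: 1.85
tool_pos: [354.4, -392.5, 250.4]
tcp_rot: [0.86, 0.51, 0.0, 0.0]
contact_force: [-0.4, -0.5, -0.3]
grip_width: 1.001
grip_force: 0.0
```

Call:
play_rows --series '[1, 0, 0, 0, 1, 1, 0, 0, 0, 1, 1, 0, 0, 0, 1, 1, 0, 0, 0, 1, 1, 0, 0, 0, 1, 1, 0, 0, 0, 1, 1, 0, 0, 0, 1, 1, 0, 0, 0, 1]'

```text
clock: 2.85
tool_pos: [450.1, -217.0, 250.4]
tcp_rot: [0.86, 0.51, 0.0, 0.0]
contact_force: [1.0, -0.3, -0.3]
grip_width: 1.0
grip_force: 0.0
```

Call:
play_rows --series '[1, 0, 0, 0, 1, 1, 0, 0, 0, 1, 1, 0, 0, 0, 1, 1, 0, 0, 0, 1, 1, 0, 0, 0, 1, 1, 0, 0, 0, 1, 1, 0, 0, 0, 1, 0, 0, 0, 0, 1]'

```text
clock: 3.85
tool_pos: [533.9, -63.2, 250.3]
tcp_rot: [0.86, 0.511, 0.0, -0.0]
contact_force: [0.7, -0.3, -0.2]
grip_width: 1.0
grip_force: 0.0
```

```bash
cat >>h.py <<'E'
def snap(n,tag):
    from workcell import optics
    d=optics.get_image(n); np.save(tag,d,allow_pickle=True); return d
E
python3 - <<'E'
from h import *
from workcell import get_obs
d=snap("wrist","w1");cv2.imwrite("pics/w1.png",d["img"]);print(d["xyz"],d["attitude"],d["fx"])
o=get_obs();print(o["clock"],o["tool_pos"],o["tcp_rot"],o["joint_pos"],o["contact_force"],o["torque"])
E
```

```text
[572.86763938   7.56716135 372.74506395] [-0.15289864  0.03903352 -0.24344373  0.95699192] 309.2749550759261
3.9 [533.53342251 -64.10199386 250.22748521] [ 8.59834117e-01  5.10573454e-01 -1.96215008e-04  4.13430781e-05] [-2.66166327e-01  1.09624667e-02  1.75486227e+00 -3.46098366e-04
  1.37598133e+00  2.32993825e-01] [-0.1594733   0.15534464  0.32086276] [-0.07727332 -0.01747393  0.00504626]
```

View pics/w1.png

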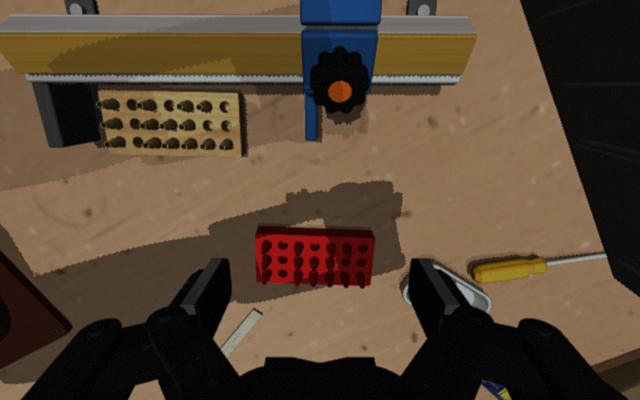

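The wrist view shows the orange knob cap at (340,91), the blade at (312,120), the bevel edge running from (25,78) to (460,82), and the block with top corners around (243,93) and (240,156).

```bash
python3 - <<'E'
from h import *
w=load("w1");s=load("side0");t=load("top0")
h=cv2.cvtColor(w["img"],cv2.COLOR_BGR2HSV)
m=cv2.inRange(h,(5,150,120),(16,255,255));m[115:]=0;m[:75]=0;m[:,:322]=0;m[:,358:]=0
ys,xs=np.nonzero(m);ow=(xs.mean(),ys.mean());print("cap px",ow,len(xs))
K=tri([s,t,w],[(383.5,188.5),(315.2,147),ow]);K2=tri([w,s],[ow,(383.5,188.5)]);print(K,K2)
a,b=onz(w,25,79,66),onz(w,460,82.5,66);print("edge",a,b,np.degrees(np.arctan2(*(a-b)[[1,0]]))-90)
g=w["img"][:100,250].astype(int);
for u in(150,250,430):print(u,[tuple(x) for x in w["img"][66:100:2,u]])
yaw=np.radians(61.25);p=np.array([524.3,48.5,0]);loc=lambda q:R.from_euler('z',-yaw).apply(np.array(q)-p)
print("K loc",loc(K),loc(K2),"edge",loc(a),loc(b))
print("block top z~?",[(z,[np.round(loc(onz(w,*q,z)),1)[:2] for q in((243,93),(240,156),(100,152))]) for z in(25,35)])
print("blade tip front",loc(onz(w,312,140,58)),loc(onz(w,305,95,58)))
E
```

```text
cap px (np.float64(339.5887323943662), np.float64(91.10140845070423)) 355
[589.39745641   5.17236726 125.60243094] [589.17813383   4.75677573 125.70119981]
edge [341.41822999 152.68643952  66.        ] [694.00639777 -42.58829951  66.        ] 61.02089686868342
150 [(np.uint8(28), np.uint8(72), np.uint8(95)), (np.uint8(28), np.uint8(74), np.uint8(96)), (np.uint8(28), np.uint8(74), np.uint8(97)), (np.uint8(24), np.uint8(66), np.uint8(87)), (np.uint8(73), np.uint8(73), np.uint8(75)), (np.uint8(144), np.uint8(147), np.uint8(140)), (np.uint8(159), np.uint8(163), np.uint8(157)), (np.uint8(144), np.uint8(148), np.uint8(147)), (np.uint8(59), np.uint8(62), np.uint8(63)), (np.uint8(29), np.uint8(31), np.uint8(32)), (np.uint8(31), np.uint8(42), np.uint8(53)), (np.uint8(29), np.uint8(41), np.uint8(51)), (np.uint8(35), np.uint8(51), np.uint8(68)), (np.uint8(66), np.uint8(108), np.uint8(142)), (np.uint8(78), np.uint8(120), np.uint8(148)), (np.uint8(75), np.uint8(116), np.uint8(144)), (np.uint8(64), np.uint8(99), np.uint8(125))]
250 [(np.uint8(25), np.uint8(72), np.uint8(94)), (np.uint8(27), np.uin
[... 1207 characters left out ...]
8(44), np.uint8(57), np.uint8(75)), (np.uint8(38), np.uint8(54), np.uint8(70)), (np.uint8(41), np.uint8(56), np.uint8(72)), (np.uint8(49), np.uint8(67), np.uint8(84)), (np.uint8(81), np.uint8(110), np.uint8(142)), (np.uint8(82), np.uint8(111), np.uint8(142))]
K loc [ -6.67534947 -77.91278649 125.60243094] [ -7.14520138 -77.92039538 125.70119981] edge [  3.3789617  210.44984818  66.        ] [   1.76732203 -192.59858858   66.        ]
block top z~? [(25, [array([-7.6, 19.1]), array([-75. ,  27.5]), array([-71. , 184.9])]), (35, [array([-7.7, 16.8]), array([-73.2,  24.9]), array([-69.3, 177.8])])]
blade tip front [-52.58164195 -54.79754767  58.        ] [ -9.66248463 -48.22050297  58.        ]
```

Call:
play_rows --series '[1, 0.2, 0, 0, 1, 1, 0.2, 0, 0, 1, 1, 0.23, 0, 0, 1, 0.72, 0, 1, 0, 1, 0, 0, 1, 0, 1, 0, 0, 1, 0, 1, 0, 0, 0.6, 0, 1, 0, 0, 0, 0, 1]'

```text
clock: 4.9
tool_pos: [591.2, 8.5, 159.2]
tcp_rot: [0.86, 0.509, -0.001, -0.001]
contact_force: [-0.4, 0.2, 0.2]
grip_width: 1.002
grip_force: 0.0
```

```bash
python3 - <<'E'
from h import *
from workcell import get_obs
d=snap("wrist","w2");cv2.imwrite("pics/w2.png",d["img"])
o=get_obs();print(o["clock"],o["tool_pos"])
E
```

```text
4.95 [592.04189879   8.49094947 160.42973551]
```

View pics/w2.png

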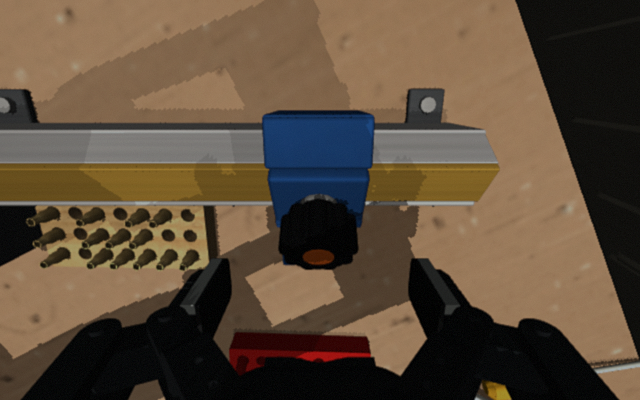

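The knob, at (318,235), is centred between the fingers. I'll descend and grip it.

Call:
play_rows --series '[0, 0, 1, 0, 1, 0, 0, 0.55, 0, 1, 0, 0, 0, 0, 0.3, 0, 0, 0, 0, 0.3, 0, 0, 0, 0, 0.3, 0, 0, 0, 0, 0.3]' --force 30

```text
clock: 5.7
tool_pos: [592.9, 8.9, 122.8]
tcp_rot: [0.86, 0.51, 0.001, 0.001]
contact_force: [-1.8, 0.0, 5.8]
grip_width: 0.53
grip_force: 31.6
```

Call:
play_rows --series '[0, -0.4, 0, 0, 0.3, 0, -0.5, 0, 0, 0.3, 0, -0.5, 0, 0, 0.3, 0, -0.5, 0, 0, 0.3, 0, -0.4, 0, 0, 0.3, 0, -0.3, 0, 0, 0.3, 0, -0.3, 0, 0, 0.3, 0, -0.3, 0, 0, 0.3]'

```text
clock: 6.7
tool_pos: [522.8, 47.3, 122.9]
tcp_rot: [0.86, 0.51, 0.001, 0.001]
contact_force: [4.1, -3.0, 4.7]
grip_width: 0.526
grip_force: 32.6
```

Call:
play_rows --series '[0, -0.2, 0, 0, 0.3, 0, -0.1, 0, 0, 0.3, 0, 0, 0, 0, 0.3]'

```text
clock: 7.08
tool_pos: [516.0, 51.0, 122.9]
tcp_rot: [0.86, 0.51, 0.001, 0.001]
contact_force: [0.8, -2.5, 6.9]
grip_width: 0.525
grip_force: 32.7
```

```bash
cat >st.py <<'E'
from h import *
from workcell import get_obs
o=get_obs();Y=R.from_euler('z',-np.radians(61.25));a=np.array([-.574,0,.819])
f=Y.apply(o["contact_force"]);m=Y.apply(o["torque"])
print(round(o["clock"],2),"loc",np.round(Y.apply(o["tool_pos"]-np.array([524.3,48.5,0])),1),"F",np.round(f,1),"M",np.round(m,2),"Maxis",round(float(m@a),3),"j6",np.round(o["joint_pos"][5],3),"w",round(float(o["grip_width"]),3),"gf",np.round(o["grip_force"],1))
E
python3 st.py
```

```text
7.08 loc [ -1.8   8.5 122.9] F [-1.8 -1.9  6.9] M [-0.21  0.18  0.04] Maxis 0.156 j6 0.447 w 0.525 gf 32.7
```

Call:
play_rows --series '[0, -0.08, 0, 0, 0.3, 0, -0.08, 0, 0, 0.3, 0, -0.08, 0, 0, 0.3, 0, -0.06, 0, 0, 0.3, 0, 0, 0, 0, 0.3]'

```text
clock: 7.7
tool_pos: [509.6, 54.5, 122.8]
tcp_rot: [0.86, 0.51, 0.001, 0.001]
contact_force: [1.8, -2.6, 6.8]
grip_width: 0.522
grip_force: 32.7
```

Call:
play_rows --series '[0, -0.06, 0, 0, 0.3, 0, -0.04, 0, 0, 0.3, 0, 0, 0, 0, 0.3]'

```text
clock: 8.07
tool_pos: [508.1, 55.3, 122.9]
tcp_rot: [0.86, 0.51, 0.002, 0.002]
contact_force: [6.0, -4.0, 4.3]
grip_width: 0.523
grip_force: 32.5
```

```bash
python3 st.py
```

```text
8.07 loc [ -1.8  17.5 122.9] F [-0.7 -7.2  4.3] M [-0.83  0.08  0.01] Maxis 0.487 j6 0.456 w 0.523 gf 32.5
```

Call:
play_rows --series '[0, -0.06, 0, 0, 0.3, 0, 0, 0, 0, 0.3]'

```text
clock: 8.32
tool_pos: [507.9, 55.4, 122.9]
tcp_rot: [0.86, 0.51, 0.003, 0.003]
contact_force: [11.0, -4.6, -0.7]
grip_width: 0.524
grip_force: 32.2
```

```bash
python3 st.py; python3 - <<'E'
from h import *
d=snap("wrist","w3")
s=snap("side","s3")
a=cv2.resize(s["img"][160:235,285:425],None,fx=4.2,fy=4.2,interpolation=cv2.INTER_CUBIC)
b=d["img"][100:290]; im=np.zeros((a.shape[0]+190,640,3),np.uint8); im[:190]=b; im[190:,:a.shape[1]]=a; cv2.imwrite("pics/c3.png",im)
E
```

```text
8.32 loc [ -1.8  17.7 122.9] F [  1.2 -11.8  -0.7] M [-1.66  0.06  0.06] Maxis 1.002 j6 0.457 w 0.524 gf 32.2
```

View pics/c3.png

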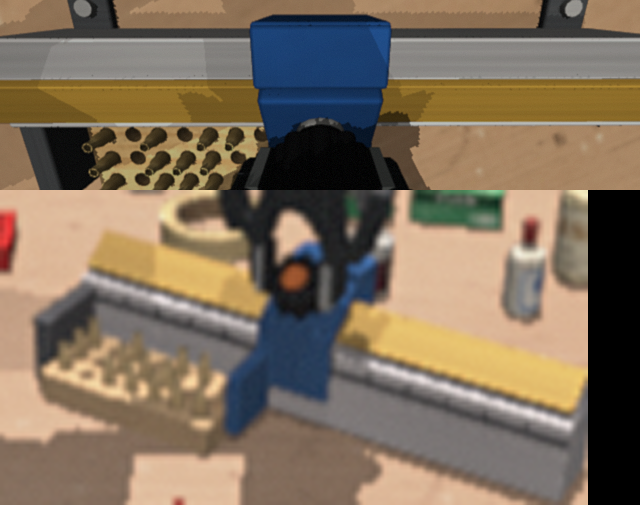

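The block sits between the blade at crop (248,390) and the plate at (40,340), and the push force is rising at 12 N, so it is home. I'll check the block's distance to the fence.

```bash
python3 - <<'E'
from h import *
s=load("s3");t=snap("top","t3")
loc=lambda q:np.round(R.from_euler('z',-np.radians(61.25)).apply(np.array(q)-[524.3,48.5,0]),1)
S=lambda u,v:(285+u/4.2-.4,160+(v-190)/4.2-.4)
print("block front bottom",[loc(onz(s,*S(*q),0)) for q in((45,395),(125,427),(205,450))])
print("plate bottom front",loc(onz(s,*S(45,395),0)),"fence bottom -y",loc(onz(s,*S(565,502),0)))
w=load("w2")
print("gap strip in w2: fence edge z66 row204", loc(onz(w,200,204,66)), "block right edge top/bot",loc(onz(w,208,268,30)),loc(onz(w,205,208,30)),loc(onz(w,45,268,30)))
im=t["img"][110:240,250:350]; cv2.imwrite("pics/t3.png",cv2.resize(im,None,fx=4.5,fy=4.5,interpolation=cv2.INTER_CUBIC))
E
```

```text
block front bottom [array([-72.4, 193.3,   0. ]), array([-76.6, 116.7,   0. ]), array([-70.7,  50.4,   0. ])]
plate bottom front [-72.4 193.3   0. ] fence bottom -y [   7.9 -197.     0. ]
gap strip in w2: fence edge z66 row204 [ 3.5 10.1 66. ] block right edge top/bot [-71.5  25.1  30. ] [-12.6  21.   30. ] [-71.8 176.1  30. ]
```

View pics/t3.png

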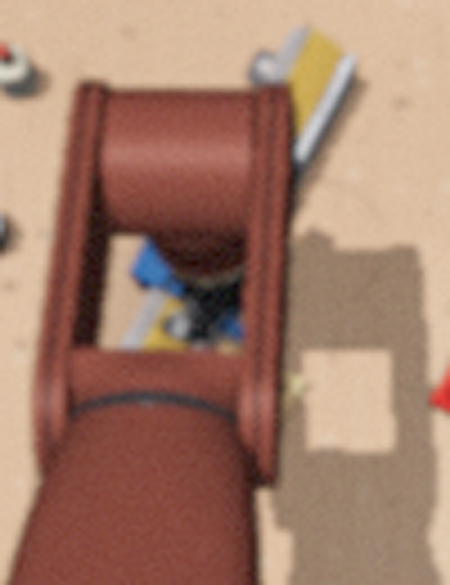

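The block's front edge is parallel to the fence at x ≈ -72, and it spans y 50 to 200, so it is home. Next is a first tightening stroke.

Call:
play_rows --series '[0, 0, 0, 0.5, 0.3, 0, 0, 0, 0.5, 0.3, 0, 0, 0, 0.5, 0.3, 0, 0, 0, 0.5, 0.3]'

```text
clock: 8.98
tool_pos: [508.3, 56.5, 122.6]
tcp_rot: [0.923, 0.385, 0.004, 0.002]
contact_force: [15.3, -2.6, -4.2]
grip_width: 0.532
grip_force: 78.0
```

```bash
sed -i 's/^print/L=.13;mk=-.574*(m[0]-L*f[1])+.819*m[2];print("KNOB",round(float(mk),3));print/' st.py; python3 st.py
```

```text
KNOB 0.385
8.97 loc [ -0.6  17.8 122.6] F [  5.1 -14.6  -4.2] M [-0.74 -1.39  1.29] Maxis 1.477 j6 0.737 w 0.532 gf 78.0
```

Call:
play_rows --series '[0, 0, 0, 0.5, 0.3, 0, 0, 0, 0.5, 0.3, 0, 0, 0, 0.5, 0.3]'

```text
clock: 9.35
tool_pos: [506.9, 55.9, 123.7]
tcp_rot: [0.958, 0.287, 0.002, 0.001]
contact_force: [6.0, -7.2, 11.3]
grip_width: 0.531
grip_force: 102.6
```

```bash
python3 st.py
```

```text
KNOB 0.278
9.35 loc [ -1.9  18.8 123.7] F [-3.4 -8.7 11.3] M [ 1.64 -0.69  2.29] Maxis 0.928 j6 0.945 w 0.531 gf 102.6
```

Vertical pads wedge when turned past alignment, so I'll use strokes that run from about -36° back to 0, where the jaw can only relax.

Call:
play_rows --series '[0, 0, 0, 0, 0.85, 0, 0, 0, -0.5, 0.85, 0, 0, 0, -1, 0.85, 0, 0, 0, -1, 0.85, 0, 0, 0, -1, 0.85, 0, 0, 0, -1, 0.85, 0, 0, 0, -1, 0.85, 0, 0, 0, -1, 0.85]' --force 30

```text
clock: 10.35
tool_pos: [503.7, 57.1, 120.5]
tcp_rot: [0.734, 0.679, -0.001, -0.001]
contact_force: [-0.4, -0.1, 1.1]
grip_width: 0.853
grip_force: 0.0
```

```bash
python3 st.py; python3 -c "
from h import *
snap('wrist','k0');snap('side','ks0')"
```

```text
KNOB 0.041
10.35 loc [ -2.3  22.2 120.5] F [-0.3  0.3  1.1] M [0.   0.04 0.02] Maxis 0.016 j6 0.033 w 0.853 gf 0.0
```

Call:
play_rows --series '[0, 0, 0, -1, 0.85, 0, 0, 0, 0, 0.3, 0, 0, 0, 0, 0.3, 0, 0, 0, 0, 0.3, 0, 0, 0, 0, 0.3]'

```text
clock: 11.08
tool_pos: [508.4, 57.0, 123.2]
tcp_rot: [0.688, 0.725, 0.003, 0.003]
contact_force: [8.2, 2.9, 0.2]
grip_width: 0.567
grip_force: 31.0
```

```bash
python3 st.py
```

```text
KNOB 0.301
11.07 loc [-1.000e-01  1.800e+01  1.232e+02] F [ 6.5 -5.8  0.2] M [-1.21 -1.11  0.05] Maxis 0.733 j6 -0.096 w 0.567 gf 31.0
```

Call:
play_rows --series '[0, 0, 0, 0.8, 0.3, 0, 0, 0, 0.8, 0.3, 0, 0, 0, 0.8, 0.3]'

```text
clock: 11.45
tool_pos: [508.8, 57.7, 122.5]
tcp_rot: [0.801, 0.599, 0.004, 0.002]
contact_force: [12.6, 5.7, -5.6]
grip_width: 0.54
grip_force: 31.6
```

```bash
python3 st.py
```

```text
KNOB 0.301
11.45 loc [  0.6  18.1 122.5] F [11.  -8.3 -5.6] M [-1.2  -1.84  0.29] Maxis 0.921 j6 0.242 w 0.54 gf 31.6
```

Call:
play_rows --series '[0, 0, 0, 0.8, 0.3, 0, 0, 0, 0.8, 0.3]'

```text
clock: 11.7
tool_pos: [508.6, 56.7, 123.1]
tcp_rot: [0.862, 0.506, 0.004, 0.002]
contact_force: [10.9, -2.3, 2.8]
grip_width: 0.527
grip_force: 32.3
```

```bash
python3 st.py; python3 -c "
from h import *
a=load('k0')['img'];b=snap('wrist','k1')['img']
s=load('ks0')['img'];s2=snap('side','ks1')['img']
f=lambda i:cv2.resize(i[150:300,240:400],(400,375),interpolation=cv2.INTER_CUBIC)
cv2.imwrite('pics/k01.png',np.hstack([f(a),f(b)]))"
```

```text
KNOB 0.307
11.7 loc [ -0.4  17.7 123.1] F [  3.3 -10.7   2.8] M [-1.22 -0.28  0.5 ] Maxis 1.106 j6 0.465 w 0.527 gf 32.3
```

View pics/k01.png

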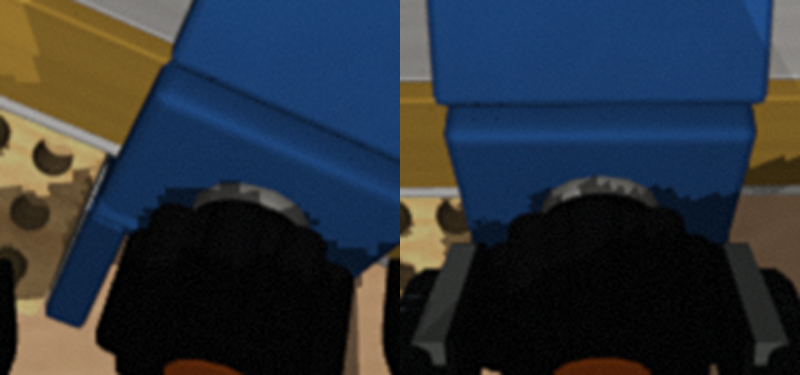

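Call:
play_rows --series '[0.06, 0.08, 0, 0, 0.85, 0, 0, 0, -1, 0.85, 0, 0, 0, -1, 0.85, 0, 0, 0, -1, 0.85, 0, 0, 0, -1, 0.85, 0, 0, 0, -1, 0.85, 0, 0, 0, 0, 0.3, 0, 0, 0, 0, 0.3]'

```text
clock: 12.8
tool_pos: [508.8, 56.9, 122.4]
tcp_rot: [0.636, 0.772, 0.001, 0.001]
contact_force: [0.9, 0.6, 4.1]
grip_width: 0.57
grip_force: 30.3
```

Call:
play_rows --series '[0, 0, 0, 0, 0.3, 0, 0, 0, 0, 0.3]'

```text
clock: 13.05
tool_pos: [508.8, 56.9, 122.4]
tcp_rot: [0.635, 0.773, 0.001, 0.001]
contact_force: [3.0, 0.3, 5.1]
grip_width: 0.573
grip_force: 30.5
```

```bash
python3 st.py
```

```text
KNOB -0.078
13.05 loc [-1.000e-01  1.770e+01  1.224e+02] F [ 1.7 -2.4  5.1] M [-0.47 -0.45 -0.2 ] Maxis 0.104 j6 -0.239 w 0.573 gf 30.5
```

Call:
play_rows --series '[0, 0, 0, 1, 0.3, 0, 0, 0, 1, 0.3, 0, 0, 0, 1, 0.3]'

```text
clock: 13.42
tool_pos: [508.9, 58.1, 121.2]
tcp_rot: [0.783, 0.622, 0.002, -0.0]
contact_force: [9.6, 9.0, -9.9]
grip_width: 0.546
grip_force: 31.9
```

```bash
python3 st.py
```

```text
KNOB 0.372
13.43 loc [  1.   18.2 121.2] F [12.5 -4.1 -9.9] M [-0.67 -2.18  0.36] Maxis 0.68 j6 0.184 w 0.546 gf 31.9
```

Call:
play_rows --series '[0, 0, 0, 1, 0.3, 0, 0, 0, 1, 0.3]'

```text
clock: 13.68
tool_pos: [509.0, 57.1, 121.6]
tcp_rot: [0.862, 0.507, 0.001, 0.001]
contact_force: [8.0, 1.8, -2.8]
grip_width: 0.528
grip_force: 31.2
```

```bash
python3 st.py
```

```text
KNOB 0.186
13.68 loc [  0.2  17.5 121.6] F [ 5.4 -6.2 -2.8] M [-0.46 -0.95  0.47] Maxis 0.648 j6 0.463 w 0.528 gf 31.2
```

Call:
play_rows --series '[0, 0, 0, 0, 0.85, 0, 0, 0, -1, 0.85, 0, 0, 0, -1, 0.85, 0, 0, 0, -1, 0.85, 0, 0, 0, -1, 0.85, 0, 0, 0, -1, 0.85, 0, 0, 0, 0, 0.3, 0, 0, 0, 0, 0.3]'

```text
clock: 14.68
tool_pos: [508.7, 56.8, 122.3]
tcp_rot: [0.635, 0.772, 0.001, 0.001]
contact_force: [2.0, 1.0, 3.6]
grip_width: 0.577
grip_force: 30.3
```

Call:
play_rows --series '[0, 0, 0, 0, 0.3, 0, 0, 0, 1, 0.3, 0, 0, 0, 1, 0.3, 0, 0, 0, 1, 0.3, 0, 0, 0, 1, 0.3, 0, 0, 0, 0.7, 0.3, 0, 0, 0, 0.3, 0.3]'

```text
clock: 15.55
tool_pos: [509.0, 57.2, 121.6]
tcp_rot: [0.861, 0.509, 0.001, 0.001]
contact_force: [8.1, -2.8, 2.9]
grip_width: 0.527
grip_force: 32.1
```

```bash
python3 st.py
```

```text
KNOB 0.322
15.55 loc [  0.3  17.6 121.6] F [ 1.4 -8.4  2.9] M [-1.04 -0.14  0.43] Maxis 0.949 j6 0.46 w 0.527 gf 32.1
```

Call:
play_rows --series '[0, 0, 0, 0, 0.85, 0, 0, 0, -1, 0.85, 0, 0, 0, -1, 0.85, 0, 0, 0, -1, 0.85, 0, 0, 0, -1, 0.85, 0, 0, 0, -1, 0.85, 0, 0, 0, 0, 0.3, 0, 0, 0, 0, 0.3]'

```text
clock: 16.55
tool_pos: [508.7, 56.9, 122.3]
tcp_rot: [0.635, 0.772, 0.001, 0.001]
contact_force: [2.7, 0.6, 4.0]
grip_width: 0.567
grip_force: 30.4
```

Call:
play_rows --series '[0, 0, 0, 0, 0.3, 0, 0, 0, 1, 0.3, 0, 0, 0, 1, 0.3, 0, 0, 0, 1, 0.3, 0, 0, 0, 1, 0.3, 0, 0, 0, 0.7, 0.3, 0, 0, 0, 0.3, 0.3]'

```text
clock: 17.42
tool_pos: [509.0, 57.1, 121.6]
tcp_rot: [0.861, 0.509, 0.001, 0.001]
contact_force: [8.5, 1.5, -0.7]
grip_width: 0.53
grip_force: 31.3
```

```bash
python3 st.py
```

```text
KNOB 0.278
17.43 loc [  0.2  17.5 121.6] F [ 5.4 -6.7 -0.7] M [-0.59 -0.91  0.54] Maxis 0.778 j6 0.461 w 0.53 gf 31.3
```

Call:
play_rows --series '[0, 0, 0, 0, 0.85, 0, 0, 0, -1, 0.85, 0, 0, 0, -1, 0.85, 0, 0, 0, -1, 0.85, 0, 0, 0, -1, 0.85, 0, 0, 0, -1, 0.85, 0, 0, 0, 0, 0.3, 0, 0, 0, 0, 0.3]'

```text
clock: 18.42
tool_pos: [508.6, 56.9, 122.2]
tcp_rot: [0.635, 0.772, 0.001, 0.001]
contact_force: [1.6, 0.8, 3.7]
grip_width: 0.573
grip_force: 30.3
```

Call:
play_rows --series '[0, 0, 0, 0, 0.3, 0, 0, 0, 1, 0.3, 0, 0, 0, 1, 0.3, 0, 0, 0, 1, 0.3, 0, 0, 0, 1, 0.3, 0, 0, 0, 0.7, 0.3, 0, 0, 0, 0.3, 0.3]'

```text
clock: 19.3
tool_pos: [508.9, 57.0, 121.6]
tcp_rot: [0.861, 0.509, 0.001, 0.001]
contact_force: [8.3, 2.5, -2.2]
grip_width: 0.53
grip_force: 31.5
```

```bash
python3 st.py
```

```text
KNOB 0.397
19.3 loc [  0.   17.5 121.6] F [ 6.1 -6.1 -2.2] M [-0.63 -0.75  0.6 ] Maxis 0.851 j6 0.461 w 0.53 gf 31.5
```

Call:
play_rows --series '[0, 0, 0, 0, 0.85, 0, 0, 0, -1, 0.85, 0, 0, 0, -1, 0.85, 0, 0, 0, -1, 0.85, 0, 0, 0, -1, 0.85, 0, 0, 0, -1, 0.85, 0, 0, 0, 0, 0.3, 0, 0, 0, 0, 0.3]'

```text
clock: 20.3
tool_pos: [508.6, 56.9, 122.2]
tcp_rot: [0.635, 0.772, 0.001, 0.001]
contact_force: [0.5, 0.2, 4.0]
grip_width: 0.572
grip_force: 30.3
```

```bash
python3 st.py; python3 -c "
from h import *
snap('wrist','m0')"
```

```text
KNOB 0.146
20.3 loc [ -0.2  17.9 122.2] F [ 0.4 -0.4  4. ] M [-0.38 -0.38 -0.05] Maxis 0.176 j6 -0.237 w 0.572 gf 30.3
```

Call:
play_rows --series '[0, 0, 0, 0, 0.3, 0, 0, 0, 0.75, 0.3, 0, 0, 0, 0.75, 0.3]'

```text
clock: 20.72
tool_pos: [508.4, 58.6, 121.2]
tcp_rot: [0.713, 0.701, 0.002, -0.001]
contact_force: [8.6, 9.9, -2.9]
grip_width: 0.57
grip_force: 31.4
```

```bash
python3 st.py; python3 -c "
from h import *
snap('wrist','m1')"
```

```text
KNOB 0.236
20.73 loc [  1.2  18.8 121.2] F [12.8 -2.8 -2.9] M [ 0.01 -1.86  0.55] Maxis 0.442 j6 -0.027 w 0.57 gf 31.4
```

Call:
play_rows --series '[0, 0, 0, 0.75, 0.3, 0, 0, 0, 0.75, 0.3]'

```text
clock: 21.02
tool_pos: [508.9, 58.2, 121.3]
tcp_rot: [0.782, 0.623, 0.002, -0.0]
contact_force: [9.6, 7.3, -6.2]
grip_width: 0.546
grip_force: 31.7
```

```bash
python3 st.py; python3 -c "
from h import *
snap('wrist','m2')"
```

```text
KNOB 0.469
21.02 loc [  1.1  18.2 121.3] F [11.  -4.9 -6.2] M [-0.59 -1.93  0.61] Maxis 0.838 j6 0.183 w 0.546 gf 31.7
```

Call:
play_rows --series '[0, 0, 0, 0.75, 0.3, 0, 0, 0, 0.75, 0.3, 0, 0, 0, 0.5, 0.3]'

```text
clock: 21.45
tool_pos: [508.8, 56.6, 121.6]
tcp_rot: [0.861, 0.508, 0.001, 0.001]
contact_force: [10.6, 2.1, -5.2]
grip_width: 0.525
grip_force: 31.6
```

```bash
python3 st.py; python3 -c "
from h import *
snap('wrist','m3')
f=lambda n:cv2.resize(np.clip(load(n)['img'][210:300,240:400].astype(float)*4,0,255).astype(np.uint8),(400,225),interpolation=cv2.INTER_CUBIC)
cv2.imwrite('pics/m.png',np.vstack([np.hstack([f('m0'),f('m1')]),np.hstack([f('m2'),f('m3')])]))"
```

```text
KNOB 0.353
21.45 loc [ -0.3  17.5 121.6] F [ 7.  -8.3 -5.2] M [-0.85 -0.9   0.59] Maxis 0.972 j6 0.461 w 0.525 gf 31.6
```

View pics/m.png

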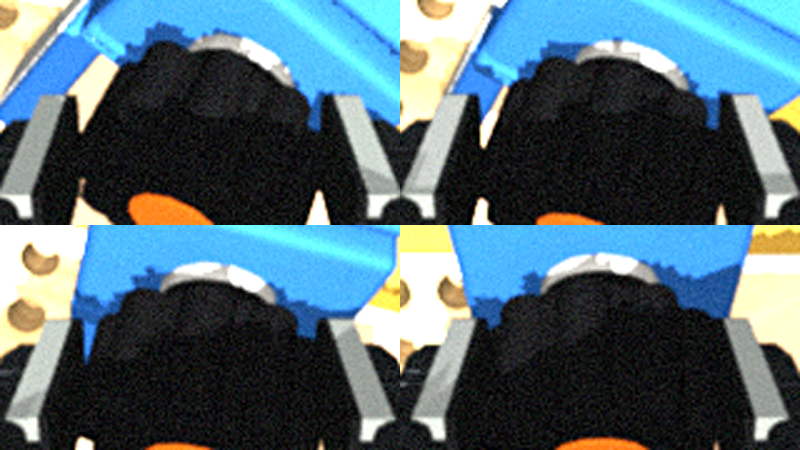

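The wrist montage shows the flutes staying nearly fixed relative to the pads over the stroke (left lobe at x ≈165, 150, 140 and 125 in its tile). The knob is turning with the tool, and the blade still touches the block. I'll grip firmer now and take out the side bias so the feel is cleaner.

Call:
play_rows --series '[0.03, 0.07, 0, 0, 0.85, 0, 0, 0, -1, 0.85, 0, 0, 0, -1, 0.85, 0, 0, 0, -1, 0.85, 0, 0, 0, -1, 0.85, 0, 0, 0, -1, 0.85, 0, 0, 0, 0, 0.3, 0, 0, 0, 0, 0.3]' --force 55

```text
clock: 22.5
tool_pos: [508.9, 56.3, 122.4]
tcp_rot: [0.635, 0.772, -0.001, -0.001]
contact_force: [-7.3, -2.8, 13.7]
grip_width: 0.56
grip_force: 54.3
```

Call:
play_rows --series '[0, 0, 0, 0, 0.3, 0, 0, 0, 0, 0.3]'

```text
clock: 22.75
tool_pos: [508.9, 56.3, 122.4]
tcp_rot: [0.635, 0.772, -0.001, -0.001]
contact_force: [-6.5, -2.2, 12.4]
grip_width: 0.554
grip_force: 54.4
```

```bash
python3 st.py
```

```text
KNOB -0.085
22.75 loc [ -0.5  17.3 122.4] F [-5.1  4.6 12.4] M [ 0.56  0.68 -0.13] Maxis -0.429 j6 -0.237 w 0.554 gf 54.4
```

Call:
play_rows --series '[0, 0, 0, 0.75, 0.3, 0, 0, 0, 0.75, 0.3]'

```text
clock: 23.0
tool_pos: [509.1, 58.1, 121.2]
tcp_rot: [0.714, 0.701, 0.001, -0.001]
contact_force: [1.0, 4.3, -0.2]
grip_width: 0.549
grip_force: 56.3
```

```bash
python3 st.py
```

```text
KNOB 0.144
23.0 loc [  1.1  17.9 121.2] F [ 4.3  1.2 -0.2] M [ 0.22 -0.96  0.22] Maxis 0.056 j6 -0.025 w 0.549 gf 56.3
```

Call:
play_rows --series '[0, 0, 0, 0.75, 0.3, 0, 0, 0, 0.75, 0.3]'

```text
clock: 23.25
tool_pos: [509.5, 58.4, 120.9]
tcp_rot: [0.783, 0.622, 0.001, -0.001]
contact_force: [2.1, 6.7, -1.1]
grip_width: 0.534
grip_force: 56.3
```

```bash
python3 st.py
```

```text
KNOB 0.403
23.25 loc [  1.5  17.7 120.9] F [ 6.9  1.4 -1.1] M [ 0.23 -1.38  0.53] Maxis 0.3 j6 0.185 w 0.534 gf 56.3
```

Call:
play_rows --series '[0, 0, 0, 0.75, 0.3, 0, 0, 0, 0.75, 0.3, 0, 0, 0, 0.5, 0.3]'

```text
clock: 23.62
tool_pos: [510.4, 59.8, 120.0]
tcp_rot: [0.862, 0.508, 0.002, -0.002]
contact_force: [14.1, 16.0, -8.5]
grip_width: 0.514
grip_force: 61.8
```

```bash
python3 st.py
```

```text
KNOB 0.334
23.62 loc [  3.3  17.6 120. ] F [20.9 -4.6 -8.5] M [ 0.27 -3.36  1.02] Maxis 0.68 j6 0.463 w 0.514 gf 61.8
```

Call:
play_rows --series '[0, 0, 0, 0, 0.85, 0, 0, 0, -1, 0.85, 0, 0, 0, -1, 0.85, 0, 0, 0, -1, 0.85, 0, 0, 0, -1, 0.85, 0, 0, 0, -1, 0.85, 0, 0, 0, 0, 0.3, 0, 0, 0, 0, 0.3]' --force 45

```text
clock: 24.62
tool_pos: [508.8, 56.2, 122.4]
tcp_rot: [0.636, 0.772, -0.001, -0.001]
contact_force: [-6.8, -1.5, 12.2]
grip_width: 0.565
grip_force: 44.3
```

Call:
play_rows --series '[0, 0, 0, 0, 0.3, 0, 0, 0, 0.75, 0.3, 0, 0, 0, 0.75, 0.3]'

```text
clock: 25.0
tool_pos: [509.2, 57.8, 121.4]
tcp_rot: [0.714, 0.7, 0.0, -0.001]
contact_force: [5.2, 11.5, -7.1]
grip_width: 0.551
grip_force: 48.0
```

```bash
python3 st.py
```

```text
KNOB 0.462
25.0 loc [  0.9  17.7 121.4] F [12.6  1.  -7.1] M [-0.15 -2.41  0.37] Maxis 0.387 j6 -0.024 w 0.551 gf 48.0
```

Call:
play_rows --series '[0, 0, 0, 0.75, 0.3, 0, 0, 0, 0.75, 0.3]'

```text
clock: 25.25
tool_pos: [509.6, 58.5, 121.0]
tcp_rot: [0.783, 0.622, 0.001, -0.001]
contact_force: [7.2, 12.0, -9.2]
grip_width: 0.538
grip_force: 47.7
```

```bash
python3 st.py
```

```text
KNOB 0.227
25.25 loc [  1.7  17.7 121. ] F [14.  -0.6 -9.2] M [ 0.02 -2.78  0.34] Maxis 0.27 j6 0.185 w 0.538 gf 47.7
```

Call:
play_rows --series '[0, 0, 0, 0.75, 0.3, 0, 0, 0, 0.75, 0.3, 0, 0, 0, 0.5, 0.3]'

```text
clock: 25.62
tool_pos: [509.8, 58.1, 120.8]
tcp_rot: [0.862, 0.507, 0.001, -0.001]
contact_force: [5.6, 8.0, -1.9]
grip_width: 0.519
grip_force: 47.3
```

```bash
python3 st.py
```

```text
KNOB 0.132
25.62 loc [  1.5  17.4 120.8] F [ 9.7 -1.1 -1.9] M [ 0.56 -1.6   0.65] Maxis 0.212 j6 0.464 w 0.519 gf 47.3
```

Call:
play_rows --series '[0, 0, 0, 0, 0.85, 0, 0, 0, -1, 0.85, 0, 0, 0, -1, 0.85, 0, 0, 0, -1, 0.85, 0, 0, 0, -1, 0.85, 0, 0, 0, -1, 0.85, 0, 0, 0, -0.5, 0.3, 0, 0, 0, 0, 0.3]' --force 45

```text
clock: 26.62
tool_pos: [508.9, 55.6, 123.1]
tcp_rot: [0.607, 0.795, -0.002, -0.0]
contact_force: [-9.3, -3.7, 14.8]
grip_width: 0.566
grip_force: 43.6
```

Call:
play_rows --series '[0, 0, 0, 0, 0.3, 0, 0, 0, 1, 0.3, 0, 0, 0, 1, 0.3, 0, 0, 0, 1, 0.3]'

```text
clock: 27.12
tool_pos: [509.4, 58.7, 120.0]
tcp_rot: [0.761, 0.649, 0.002, -0.001]
contact_force: [11.2, 4.9, -6.3]
grip_width: 0.545
grip_force: 48.8
```

```bash
python3 st.py
```

```text
KNOB 0.978
27.12 loc [  1.8  17.9 120. ] F [ 9.7 -7.5 -6.3] M [-1.99 -0.79  0.48] Maxis 1.536 j6 0.114 w 0.545 gf 48.8
```

Call:
play_rows --series '[0, 0, 0, 1, 0.3, 0, 0, 0, 1, 0.3, 0, 0, 0, 0.5, 0.3]'

```text
clock: 27.5
tool_pos: [509.3, 56.1, 120.9]
tcp_rot: [0.861, 0.508, -0.001, 0.0]
contact_force: [0.2, -0.5, -1.6]
grip_width: 0.523
grip_force: 47.2
```

```bash
python3 st.py
```

```text
KNOB 0.536
27.5 loc [ -0.6  16.8 120.9] F [-0.3 -0.4 -1.6] M [0.31 0.07 0.91] Maxis 0.567 j6 0.461 w 0.523 gf 47.2
```

Call:
play_rows --series '[0, 0, 0, 0, 0.85, 0, 0, 0, -1, 0.85, 0, 0, 0, -1, 0.85, 0, 0, 0, -1, 0.85, 0, 0, 0, -1, 0.85, 0, 0, 0, -1, 0.85, 0, 0, 0, -0.5, 0.3, 0, 0, 0, 0, 0.3]'

```text
clock: 28.5
tool_pos: [510.0, 55.6, 123.1]
tcp_rot: [0.606, 0.795, -0.001, 0.001]
contact_force: [-5.4, -4.5, 9.3]
grip_width: 0.567
grip_force: 44.5
```

Call:
play_rows --series '[0, 0, 0, 0, 0.3, 0, 0, 0, 1, 0.3, 0, 0, 0, 1, 0.3, 0, 0, 0, 1, 0.3]'

```text
clock: 29.0
tool_pos: [510.3, 58.1, 121.4]
tcp_rot: [0.76, 0.65, 0.002, -0.0]
contact_force: [2.8, 3.1, -4.8]
grip_width: 0.547
grip_force: 47.0
```

```bash
python3 st.py
```

```text
KNOB 0.543
29.0 loc [  1.7  16.9 121.4] F [ 4.1 -0.9 -4.8] M [-0.37 -1.23  0.49] Maxis 0.613 j6 0.112 w 0.547 gf 47.0
```

Call:
play_rows --series '[0, 0, 0, 1, 0.3, 0, 0, 0, 1, 0.3, 0, 0, 0, 0.5, 0.3]'

```text
clock: 29.38
tool_pos: [509.8, 58.2, 120.8]
tcp_rot: [0.861, 0.509, 0.001, -0.001]
contact_force: [4.2, 5.9, -6.5]
grip_width: 0.522
grip_force: 48.9
```

```bash
python3 st.py
```

```text
KNOB 0.701
29.38 loc [  1.5  17.4 120.8] F [ 7.2 -0.8 -6.5] M [ 0.46 -1.33  1.26] Maxis 0.764 j6 0.459 w 0.522 gf 48.9
```

The torque at the knob is rising (0.54, then 0.70). Next I'll push gently towards the end plate, to check that the stop is still tight and holds.

Call:
play_rows --series '[0, -0.06, 0, 0, 0.3, 0, -0.06, 0, 0, 0.3, 0, 0, 0, 0, 0.3]'

```text
clock: 29.75
tool_pos: [509.7, 58.5, 120.9]
tcp_rot: [0.86, 0.51, 0.003, 0.001]
contact_force: [16.7, 2.2, -17.8]
grip_width: 0.522
grip_force: 49.4
```

```bash
python3 st.py
```

```text
KNOB 0.487
29.75 loc [  1.7  17.7 120.9] F [ 10.  -13.6 -17.8] M [-1.98 -1.76  0.44] Maxis 1.5 j6 0.459 w 0.522 gf 49.4
```

Call:
play_rows --series '[0, 0.08, 0, 0, 0.3, 0, 0.1, 0, 0, 0.3, 0, 0.06, 0, 0, 0.3, 0, 0, 0, 0, 0.3]'

```text
clock: 30.25
tool_pos: [510.2, 58.1, 120.6]
tcp_rot: [0.86, 0.51, -0.001, -0.003]
contact_force: [-4.3, 11.6, -0.1]
grip_width: 0.526
grip_force: 51.4
```

```bash
python3 st.py
```

```text
KNOB 0.151
30.25 loc [  1.7  17.  120.6] F [ 8.1  9.3 -0.1] M [ 1.2  -1.46  0.18] Maxis -0.546 j6 0.454 w 0.526 gf 51.4
```

Call:
play_rows --series '[0, -0.12, 0, 0, 0.3, 0, -0.12, 0, 0, 0.3, 0, -0.04, 0, 0, 0.3, 0, 0, 0, 0, 0.3]'

```text
clock: 30.75
tool_pos: [509.6, 58.6, 120.9]
tcp_rot: [0.86, 0.51, 0.004, 0.002]
contact_force: [20.4, 1.2, -21.4]
grip_width: 0.523
grip_force: 49.3
```

```bash
sed -i 's/L=.13;/L=.139;/' st.py; python3 st.py
```

```text
KNOB 0.588
30.75 loc [  1.8  17.8 120.9] F [ 10.9 -17.3 -21.4] M [-2.59 -1.81  0.58] Maxis 1.965 j6 0.459 w 0.523 gf 49.3
```

Call:
play_rows --series '[0, 0.08, 0, 0, 0.85, 0, 0, 0, -1, 0.85, 0, 0, 0, -1, 0.85, 0, 0, 0, -1, 0.85, 0, 0, 0, -1, 0.85, 0, 0, 0, 0, 0.3, 0, 0, 0, 0, 0.3, 0, 0, 0, 0, 0.3]'

```text
clock: 31.75
tool_pos: [508.6, 57.6, 122.5]
tcp_rot: [0.687, 0.726, 0.001, 0.0]
contact_force: [-1.1, 0.7, 6.0]
grip_width: 0.555
grip_force: 45.5
```

Call:
play_rows --series '[0, 0, 0, 0.8, 0.3, 0, 0, 0, 0.8, 0.3, 0, 0, 0, 0.8, 0.3]'

```text
clock: 32.12
tool_pos: [508.8, 56.5, 121.7]
tcp_rot: [0.799, 0.601, -0.0, 0.002]
contact_force: [-1.6, -9.1, 3.2]
grip_width: 0.53
grip_force: 45.5
```

```bash
python3 st.py
```

```text
KNOB 0.552
32.12 loc [ -0.4  17.5 121.7] F [-8.8 -3.   3.2] M [-1.4   1.16 -0.02] Maxis 0.789 j6 0.241 w 0.53 gf 45.5
```

Call:
play_rows --series '[0, 0, 0, 0.6, 0.3, 0, 0, 0, 0.5, 0.3]'

```text
clock: 32.38
tool_pos: [507.8, 54.3, 122.0]
tcp_rot: [0.843, 0.538, -0.002, 0.003]
contact_force: [-4.0, -9.2, 2.1]
grip_width: 0.521
grip_force: 45.7
```

```bash
python3 st.py
```

```text
KNOB 0.525
32.38 loc [ -2.8  17.2 122. ] F [-10.   -0.9   2.1] M [-0.82  1.38  0.15] Maxis 0.593 j6 0.394 w 0.521 gf 45.7
```

Call:
play_rows --series '[0, 0, 0, 0.5, 0.3]'

```text
clock: 32.5
tool_pos: [508.3, 55.6, 121.9]
tcp_rot: [0.861, 0.508, -0.001, 0.002]
contact_force: [4.8, -3.2, -0.9]
grip_width: 0.525
grip_force: 46.0
```

```bash
python3 st.py
```

```text
KNOB 0.318
32.5 loc [ -1.5  17.5 121.9] F [-0.4 -5.7 -0.9] M [-0.92  0.3   0.3 ] Maxis 0.776 j6 0.463 w 0.525 gf 46.0
```

The pads slipped on that stroke, so I'll repeat it with a firmer grip.

Call:
play_rows --series '[0.04, 0, 0, 0, 0.85, 0, 0, 0, -1, 0.85, 0, 0, 0, -1, 0.85, 0, 0, 0, -1, 0.85, 0, 0, 0, -1, 0.85, 0, 0, 0, 0, 0.3, 0, 0, 0, 0, 0.3, 0, 0, 0, 0, 0.3]' --force 80

```text
clock: 33.5
tool_pos: [508.7, 58.7, 122.4]
tcp_rot: [0.688, 0.726, 0.0, 0.0]
contact_force: [-3.9, -0.4, 7.1]
grip_width: 0.54
grip_force: 80.7
```

Call:
play_rows --series '[0, 0, 0, 0.7, 0.3, 0, 0, 0, 0.7, 0.3]'

```text
clock: 33.75
tool_pos: [510.0, 59.9, 121.9]
tcp_rot: [0.757, 0.654, 0.003, 0.0]
contact_force: [2.5, 7.1, -3.7]
grip_width: 0.531
grip_force: 81.9
```

```bash
python3 st.py
```

```text
KNOB 0.633
33.75 loc [  3.1  18.  121.9] F [ 7.4  1.2 -3.7] M [-1.08 -1.82 -0.11] Maxis 0.535 j6 0.105 w 0.531 gf 81.9
```

Call:
play_rows --series '[0, 0, 0, 0.7, 0.3, 0, 0, 0, 0.7, 0.3]'

```text
clock: 34.0
tool_pos: [510.2, 61.4, 120.9]
tcp_rot: [0.816, 0.578, 0.004, -0.001]
contact_force: [14.6, 12.0, -15.2]
grip_width: 0.513
grip_force: 83.2
```

```bash
python3 st.py
```

```text
KNOB 0.547
34.0 loc [  4.6  18.5 120.9] F [ 17.5  -7.  -15.2] M [-0.74 -3.22  0.83] Maxis 1.105 j6 0.299 w 0.513 gf 83.2
```

Call:
play_rows --series '[0, 0, 0, 0.6, 0.3, 0, 0, 0, 0.6, 0.3]'

```text
clock: 34.25
tool_pos: [512.2, 63.4, 120.5]
tcp_rot: [0.861, 0.508, 0.007, -0.001]
contact_force: [25.6, 22.6, -28.8]
grip_width: 0.51
grip_force: 87.7
```

```bash
python3 st.py
```

```text
KNOB 0.794
34.25 loc [  7.3  17.8 120.5] F [ 32.2 -11.6 -28.8] M [-1.11 -5.36  1.32] Maxis 1.719 j6 0.465 w 0.51 gf 87.7
```

Call:
play_rows --series '[0, 0, 0, 0, 0.85, 0, 0, 0, 0, 0.85, 0, 0, 0, -1, 0.85, 0, 0, 0, -1, 0.85, 0, 0, 0, -1, 0.85, 0, 0, 0, 0, 0.3, 0, 0, 0, 0, 0.3, 0, 0, 0, 0, 0.3]' --force 60

```text
clock: 35.25
tool_pos: [508.9, 58.2, 122.6]
tcp_rot: [0.737, 0.676, 0.0, 0.001]
contact_force: [-3.3, -0.2, 5.9]
grip_width: 0.546
grip_force: 60.5
```

```bash
python3 st.py
```

```text
KNOB 0.147
35.25 loc [  1.1  18.1 122.6] F [-1.8  2.8  5.9] M [-0.22  0.06 -0.25] Maxis -0.078 j6 0.046 w 0.546 gf 60.5
```

Call:
play_rows --series '[0, 0, 0, 0.5, 0.3, 0, 0, 0, 0.5, 0.3]'

```text
clock: 35.5
tool_pos: [509.2, 59.1, 121.8]
tcp_rot: [0.783, 0.622, 0.001, 0.0]
contact_force: [3.2, 3.5, -1.3]
grip_width: 0.534
grip_force: 61.4
```

```bash
python3 st.py
```

```text
KNOB 0.707
35.5 loc [  2.   18.3 121.8] F [ 4.6 -1.2 -1.3] M [-0.03 -1.09  0.96] Maxis 0.799 j6 0.187 w 0.534 gf 61.4
```

Call:
play_rows --series '[0, 0, 0, 0.5, 0.3, 0, 0, 0, 0.5, 0.3]'

```text
clock: 35.75
tool_pos: [510.0, 60.3, 120.9]
tcp_rot: [0.824, 0.566, 0.003, -0.0]
contact_force: [11.6, 8.6, -11.8]
grip_width: 0.524
grip_force: 62.6
```

```bash
python3 st.py
```

```text
KNOB 0.67
35.75 loc [  3.5  18.2 120.9] F [ 13.1  -6.  -11.8] M [-0.79 -2.37  0.86] Maxis 1.152 j6 0.326 w 0.524 gf 62.6
```

Call:
play_rows --series '[0, 0, 0, 0, 1, 0, 0, 0, 0, 1, 0, 0, -0.5, 0, 1, 0, 0, -1, 0, 1, 0, 0, -1, 0, 1, 0, 0, -1, 0, 1, 0, 0, -1, 0, 1, 0, 0, 0, 0, 1]'

```text
clock: 36.75
tool_pos: [510.0, 58.3, 237.4]
tcp_rot: [0.823, 0.568, 0.002, 0.002]
contact_force: [0.9, 0.5, -0.1]
grip_width: 1.005
grip_force: 0.0
```

```bash
python3 - <<'E'
from h import *
w=snap("wrist","w9");loc=lambda q:np.round(R.from_euler('z',-np.radians(61.25)).apply(np.array(q)-[524.3,48.5,0]),1)
h=cv2.cvtColor(w["img"],cv2.COLOR_BGR2HSV)
m=cv2.inRange(h,(100,120,40),(125,255,255));b=cv2.inRange(h,(8,40,90),(28,200,255))
# sample along fence y at block top height, several x in front of fence
for x in(-45,-35,-25):
    for z in(45,):
        ys=np.arange(30,70,1.5);W=R.from_euler('z',np.radians(61.25)).apply(np.c_[np.full(len(ys),x),ys,np.full(len(ys),z)])+[524.3,48.5,0]
        px=proj(w,W).round().astype(int);print(x,[ (int(v),int(u)) for u,v in px[[0,-1]]])
        print("".join("B" if m[v,u] else "w" if h[v,u,2]>90 else "d" for u,v in px if 0<=v<400 and 0<=u<640))
E
python3 st.py
```

```text
-45 [(219, 301), (214, 265)]
dddddBBBBBBBddddddddwwwwwww
-35 [(210, 302), (206, 266)]
dddddddddBBBddwwddddddddwww
-25 [(202, 303), (197, 267)]
dddddddddBBBwwwwwwwwwwwwwww
KNOB 0.028
36.8 loc [  1.3  18.1 235.5] F [-0.  -0.2  0.2] M [ 0.03 -0.03  0.07] Maxis 0.043 j6 0.322 w 1.002 gf 0.0
```

```bash
python3 -c "
from workcell import hand_in
print(hand_in())"
```

```text
the job is handed in; nothing more can be done
None
```

I pushed the block home against the end plate with the stop, tightened the knob to an estimated 0.7 N m by feel (noisy, roughly ±0.1), and handed in at about 37 s. The final wrist image shows no gap at the blade, and a gap of up to about 5 mm may remain along the fence, where I did not press the block in.

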